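Put the caliper and the small dial gauge back into the kit's foam

ROBOT

A 7-joint arm with a two-finger parallel gripper is mounted at the origin on the work surface. World frame = base frame: x ahead of the robot, y to its left, z up, the work surface at z = 0. Lengths are in m, angles in rad, forces in N, time in s.
With the tool pointing down it reaches from about 0.4 to 0.85 m from the base axis. Payload 4.5 kg.
Tool frame: the origin (TCP) lies on the centre line of the jaws, within the pads' length; the fingertips stand 17 mm ahead of it and the grasp point (between the pads) lies 2 mm behind it (r.tip_reach is the distance from the TCP to the fingertips, in m); z points along the fingers, y is the line along which they close (so a half turn about z gives the same grasp; the last joint's range is limited). The gripper opens to 88 mm and grips with 3 to 60 N. Pads are 18 mm wide; open, the fingers measure 123 mm over their backs; the gripper's body (75 mm by 187 mm) begins 45 mm behind the grasp point.
Start: joints at [1.296, 0.689, -0.195, 1.565, 0.157, 0.902, -0.215], TCP at [0.19, -0.595, 0.256] pointing down, gripper open.
Joint ranges: [-3.01, 3.01], [-0.46, 2.08], [-1.47, 1.51], [0.13, 2.56], [-1, 4.14], [0.04, 2.09], [-2.66, 2.66]. Speed limits (rad/s): [2.57, 2.57, 3.14, 3.14, 3.14, 3.14, 3.14].

INTERFACE

Orientations are given as a unit quaternion [x, y, z, w].
In Python, from plant import r gives the robot as it stands.
- The arm moves only by the tool step_arm, never from a script. Its argument "steps" is a list of rows, each a list of 7 numbers: the shift along the tool's x, y, z in cm, then the turn, a rotation vector about the tool's x, y, z in degrees, then the gripper's target within -1 to 1 (shut at 1, half-way at 0, fully open at -1). A call has 1 to 8 rows; each row shifts and turns the commanded pose from where the row before left it, along the tool's axes as they then stand; what a row does not reach is not made up. A row lasts 1/8 s, in which the tool goes at most 62.5 mm and 10.7 degrees, less where a joint would pass 70% of its speed; a pose out of reach is approached as far as the arm can. A call with a gripper value outside its range is refused whole. The fingers move at their own pace and stop on an object; "force" is the grip in N (left out, the last holds). Time passes only in rows, so rows that do not move let the fingers close. It gives the time, the measured TCP pose, the force, the opening and the grip force at its end, in the units of the state.
- r.get_state(): the state, without advancing time (a new reading comes with each control period).
- r.snapshot(name): name is "side" or "top"; returns a dict with "pixels" (384x512x3 uint8, red, green, blue), "fx", "fy", "cx", "cy" (pixels), "cam_to_world" (4x4, takes a point from camera to world coordinates). Camera axes: x right, y down, z forward; pixel columns grow to the right and rows downward; lengths in m; the calibration is good to about 2 mm. A picture is of the moment at which its call begins. There is no depth.
- r.finish_job(): hands the job in; it is judged then, once.
The state is a dict: "clock": time; "q": joint angles; "qd": joint speeds; "joint_torque": joint torques, N m; "tool_pos": TCP position; "eef_rot": TCP orientation; "contact_force": force on the tool from outside, world axes, zero at the start; "moment": the same for the moment, N m; "opening": opening from 0.0 (shut) to 1.0 (fully open); "finger_force": force on a finger pad.
Only numpy, scipy, OpenCV 4.12 (cv2) and the standard library are available. Lean on these libraries where they do the work, as an engineer would, in place of code of your own. Each camera call takes 0.05 s, during which the arm holds its last target. There are 200 camera calls.

TASK

Put the caliper and the smaller of the two round dial gauges back into their matching cutouts in the dark foam insert on the repair bench, faces up, and press each one down until it is fully home, no longer standing proud of the foam. Then let go of them.

Things in the scene. Friction and masses are not known exactly. Their poses are not given: they have to be found in the camera images.
- caliper_center (a point): Centre, half-way up, of the dark housing of a steel caliper lying display up: 60 mm long (x), 34 wide (y), 22 high; grasp across y. Underside 11 mm below. x runs along the beam to the jaws: beam 16 mm wide, 10 high, from 95 mm behind to 60 ahead; jaws 8 mm high, 34 to 60 mm ahead, out to 46 mm on the -y and 22 on the +y side. 0.16 kg.
- gauge_center (a point): Centre, half-way up, of the smaller dial gauge: a steel disc 52 mm across, 22 high, lying white dial up; underside 11 mm below. An 8 mm stem reaches 66 mm out along -x, a 10 mm cap 36 mm along +x; grasp across y. 0.18 kg. The larger gauge (76 mm across, not listed) is not wanted.
- caliper_cutout (a point): Where the caliper's centre belongs, at the mouth (foam top, z 40 mm; tray rim 2 higher); match x and y axes. 5 mm play all round. Finger bays 36 mm wide (x), to 52 mm either side (y), 25 deep: let go there with about 20 mm of opening. Grey floor 12 mm down bears the part, then yields 12 mm more above 8 N (12 N is ample) and stays down. Home: centre 13 mm below this point, top 2 mm below foam.
- gauge_cutout (a point): Where the gauge's centre belongs, at the mouth of the 62 mm round cutout with stem slot (along -x) in the same foam; match x and y axes. 5 mm play all round. Finger bays 36 mm wide (x), to 58 mm either side (y), 25 deep: let go with about 20 mm of opening. Grey floor 12 mm down yields 12 mm more above 8 N (12 N is ample) and stays down. Home: centre 13 mm below this point.
Mind the look-alikes: they are no part of the job. What is shaped like the part that bears caliper_center but green is not meant.

How it is judged:
At the end, for the whole second after the job is handed in: Caliper and small gauge each lie in their own cutout, face up and level (within about 8 degrees), within 12 mm and 10 degrees of the cutout's place, pressed down so that the centre is at least 10 mm below the foam's top face (fully home is 13 mm), released and at rest (horizontal distance between caliper_center and caliper_cutout below 0.012 m and z of caliper_center in the frame of caliper_cutout below -0.01 m and angle between the x axis of caliper_center and the x axis of caliper_cutout, either way round below 0.175 rad and angle between each of caliper_center, gauge_center's own z axis and vertical below 0.15 rad and contact force between the fingers and caliper below 0.05 N and horizontal distance between gauge_center and gauge_cutout below 0.012 m and z of gauge_center in the frame of gauge_cutout below -0.01 m and angle between the x axis of gauge_center and the x axis of gauge_cutout, either way round below 0.175 rad and contact force between the fingers and gauge below 0.05 N and linear speed of each of caliper, gauge below 0.02 m/s); the robot touches nothing.
It also fails if it takes over 58 s, if anything falls off the work surface, if the arm or the gripper's body presses on something with over 40 N, if the wrist force passes 120 N, or if a joint passes its speed limit or range.

## Working session

There is one attempt and no reset: what is moved stays moved. The work goes in short steps, Python scripts to look and compute and a tool call to move; the robot and the scene stay as the last step left them, time stands still between calls to the robot, and variables do not carry over. Pictures are saved under pics/ and viewed, at most 13 in all, crops included, and the job is handed in when it is done.

Besides the shell and the picture viewer there is one more tool, called after ">>>" by a JSON object that holds its "fn" and its "kwargs". step_arm: Moves the arm, as the interface text tells. Its arguments: {"type":"object","properties":{"steps":{"type":"array","items":{"type":"array","items":{"type":"number"}}},"force":{"type":"number"}},"required":["steps"]}

```bash
mkdir -p pics
cat > h.py <<'E'
import numpy as np, cv2
from plant import r
from scipy.spatial.transform import Rotation as R
def snap(n,f):
    s=r.snapshot(n); cv2.imwrite(f,cv2.cvtColor(s["pixels"],cv2.COLOR_RGB2BGR)); np.savez(f[:-4],**{k:v for k,v in s.items()}); return s
def load(f): return np.load(f)
def w(s,u,v,z):
    M=s["cam_to_world"]; d=M[:3,:3]@np.array([(u-s["cx"])/s["fx"],(v-s["cy"])/s["fy"],1]); o=M[:3,3]; return o+d*(z-o[2])/d[2]
def crop(f,out,u0,v0,u1,v1,k):
    i=cv2.imread(f)[v0:v1,u0:u1]; cv2.imwrite(out,cv2.resize(i,None,fx=k,fy=k,interpolation=cv2.INTER_CUBIC))
E
python3 - <<'E'
from h import *
s=snap("top","pics/t0.png"); snap("side","pics/s0.png")
print(s["fx"],s["cam_to_world"]); st=r.get_state(); print(st["tool_pos"],R.from_quat(st["eef_rot"]).as_matrix(),st["clock"],st["contact_force"])
E
```

```text
393.81973738977376 [[ 0.0210241  -0.98360702  0.17909556  0.20360065]
 [-0.99931005 -0.02616014 -0.02636416 -0.00999918]
 [ 0.03061714 -0.17841771 -0.98347837  1.07018174]
 [ 0.          0.          0.          1.        ]]
[ 0.18974681 -0.59494522  0.25501987] [[ 9.52672228e-01  3.03998801e-01 -5.95063124e-04]
 [ 3.03999362e-01 -9.52671072e-01  1.48859435e-03]
 [-1.14368528e-04 -1.59904131e-03 -9.99998715e-01]] 0.1 [ 0.28864385 -0.11736095 -0.44233146]
```

View pics/t0.png

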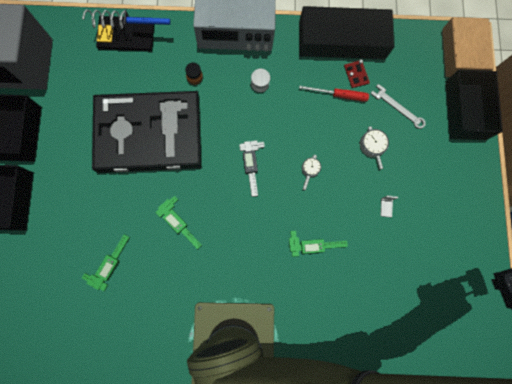

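The steel caliper is near (250,160) and the three green ones are decoys. The round dials are at (312,167), the smaller, and (375,142), the larger. The tray is at (147,131). I'll confirm these in enlarged crops.

Run:
```python
from h import *
crop("pics/t0.png","pics/c1.png",230,115,400,205,4.7); crop("pics/t0.png","pics/c2.png",85,85,210,180,6)
```

```text
(no output)
```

View pics/c1.png

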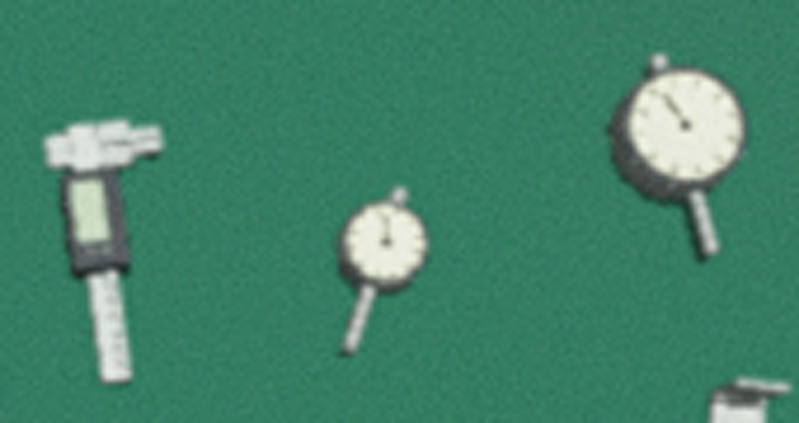

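View pics/c2.png

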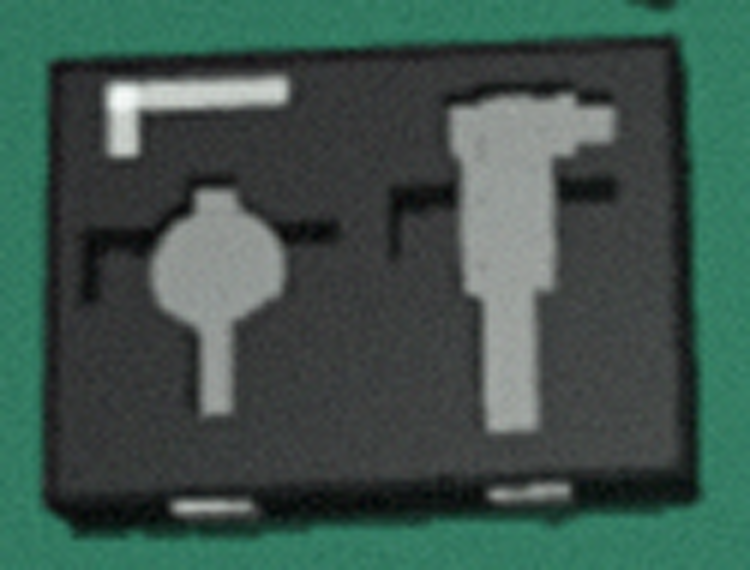

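The crops confirm the targets. The steel caliper's housing is at about (250,160) with its long jaw to the right. The small gauge at (312,166) has a white dial about 18 px across, against 25 px for the other. In the tray, the gauge cutout is at about (121,130) and the caliper cutout at about (169,120), both pointing up the image. Next I'll fit projected outlines.

```bash
cat > fit.py <<'E'
from h import *
from scipy.optimize import minimize
S=8
def proj(s,P):
    M=np.linalg.inv(s["cam_to_world"]); p=P@M[:3,:3].T+M[:3,3]
    return np.c_[s["fx"]*p[:,0]/p[:,2]+s["cx"],s["fy"]*p[:,1]/p[:,2]+s["cy"]]
def box(x0,x1,y0,y1): return np.array([[x0,y0],[x1,y0],[x1,y1],[x0,y1]])/1e3
def disc(rr): a=np.linspace(0,2*np.pi,40); return rr/1e3*np.c_[np.cos(a),np.sin(a)]
def fill(s,parts,p,win):
    u0,v0,u1,v1=win; m=np.zeros(((v1-v0)*S,(u1-u0)*S),np.uint8); c,sn=np.cos(p[2]),np.sin(p[2])
    for poly,z0,z1 in parts:
        xy=poly@np.array([[c,sn],[-sn,c]])+p[:2]
        P=np.r_[np.c_[xy,0*xy[:,:1]+z0],np.c_[xy,0*xy[:,:1]+z1]]
        q=(proj(s,P)-[u0-.5,v0-.5])*S
        cv2.fillConvexPoly(m,cv2.convexHull(np.round(q).astype(np.int32)),1)
    return m
def fit(s,mask,win,model,p0):
    u0,v0,u1,v1=win
    g=mask[v0:v1,u0:u1].astype(float)
    def cost(p):
        m=model(s,p,win); m=cv2.resize(m.astype(np.float32),(u1-u0,v1-v0),interpolation=cv2.INTER_AREA)
        m=cv2.GaussianBlur(m,(0,0),.6); return np.abs(m-g).sum()/g.sum()
    best=None
    for k in range(3):
        x=np.array(p0 if best is None else best.x); sx=np.vstack([x]+[x+d for d in np.diag([.012/(k+1),-.012/(k+1),.12/(k+1)])])
        best=minimize(cost,x,method="Nelder-Mead",options=dict(initial_simplex=sx,xatol=1e-4,fatol=1e-4))
    return best.x,best.fun
def cal(h=0,g=0): return [box(-30-g,30+g,-17-g,17+g),box(-95-g,60+g,-8-g,8+g),box(34-g,60+g,-46-g,22+g)]
def gau(g=0): return [disc(26+g),box(-66-g,0,-4-g,4+g),box(0,36+g,-5-g,5+g)]
E
cat > m1.py <<'E'
from fit import *
s=load("pics/t0.npz"); im=s["pixels"].astype(float)
green=im[...,1]-im[...,0]
W1=(230,130,275,205); W2=(292,145,335,200)
bg=np.median(green[130:205,275:292]); fg=5
print(bg)
mask=np.clip((bg-green)/(bg-fg),0,1)
mask[mask<.3]=0
for b in (0,.006):
    c=cal(); mod=lambda s,p,w:fill(s,[(c[0],0,.022),(c[1],b,b+.010),(c[2],b,b+.008)],p,w)
    print("cal",b,fit(s,mask,W1,mod,[*w(s,250,160,.015)[:2],.1]))
for b in (0.0,.007):
    g=gau(); mod=lambda s,p,w:fill(s,[(g[0],0,.022),(g[1],b,b+.008),(g[2],b,b+.010)],p,w)
    print("gau",b,fit(s,mask,W2,mod,[*w(s,312,167,.015)[:2],-.3]))
gray=im.mean(2); W3=(147,90,194,165); W4=(104,110,140,158)
for n,W,P,p0 in (("calcut",W3,cal(g=5),[*w(s,170,121,.04)[:2],0]),("gaucut",W4,gau(5),[*w(s,121,130,.04)[:2],0])):
    sub=gray[W[1]:W[3],W[0]:W[2]]; lo,hi=np.percentile(sub,[30,92]); print(lo,hi)
    mk=np.clip((gray-lo)/(hi-lo),0,1); mk[mk<.2]=0
    mod=lambda s,p,w:fill(s,[(q,.028,.028) for q in P],p,w)&fill(s,[(q,.04,.04) for q in P],p,w)
    print(n,fit(s,mk,W,mod,p0))
E
python3 m1.py
```

```text
73.0
cal 0 (array([ 0.48272383, -0.03182106,  0.16046994]), np.float64(0.14965783407633082))
cal 0.006 (array([ 0.48135859, -0.03205764,  0.159856  ]), np.float64(0.1520801189374032))
gau 0.0 (array([ 0.47218841, -0.20245273, -0.30155775]), np.float64(0.06355305534885501))
gau 0.007 (array([ 0.47201281, -0.20223249, -0.31077565]), np.float64(0.05844767059053002))
59.666666666666664 153.33333333333334
calcut (array([0.58318817, 0.19229535, 0.08014805]), np.float64(0.15026388429307755))
53.333333333333336 148.0
gaucut (array([0.55794826, 0.32222583, 0.07496428]), np.float64(0.1085364958574235))
```

Run:
```python
from fit import *
s=load("pics/t0.npz"); K=5
im=cv2.cvtColor(s["pixels"],cv2.COLOR_RGB2BGR)
def ov(win,parts,p,K):
    u0,v0,u1,v1=win; I=cv2.resize(im[v0:v1,u0:u1],None,fx=K,fy=K,interpolation=cv2.INTER_CUBIC)
    m=cv2.resize(fill(s,parts,p,win),(I.shape[1],I.shape[0]),interpolation=cv2.INTER_NEAREST)
    c,_=cv2.findContours(m,cv2.RETR_EXTERNAL,cv2.CHAIN_APPROX_NONE); cv2.drawContours(I,c,-1,(0,0,255),1); return cv2.resize(I,(int(I.shape[1]*500/I.shape[0]),500))
a=ov((230,130,275,205),[(q,0,h) for q,h in zip(cal(),(.022,.01,.008))],[.4827,-.0318,.1605],8)
b=ov((147,90,194,165),[(q,.028,.028) for q in cal(g=5)],[.5832,.1923,.08],8)
c=ov((147,90,194,165),[(q,.04,.04) for q in cal(g=5)],[.5832,.1923,.08],8)
cv2.imwrite("pics/o1.png",np.hstack([a,b,c])[:, :800] if 0 else cv2.resize(np.hstack([a,b,c]),(800,440)))
```

```text
(no output)
```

View pics/o1.png

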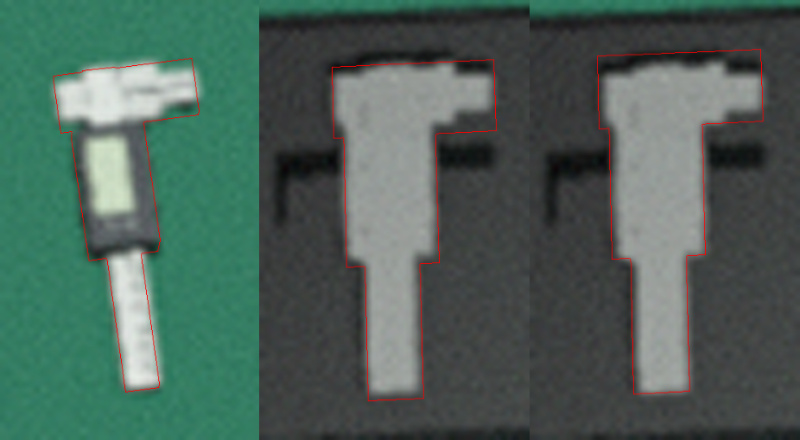

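The outlines match within about 1 px, apart from the tapered jaw tips. I'll refit without the jaws.

```bash
cat > m2.py <<'E'
from fit import *
s=load("pics/t0.npz"); im=s["pixels"].astype(float)
green=im[...,1]-im[...,0]; bg=73; mask=np.clip((bg-green)/(bg-5),0,1); mask[mask<.3]=0
c=cal()
for v0 in (152,153):
  for b in (0,.006): 
    mod=lambda s,p,w:fill(s,[(c[0],0,.022),(c[1],b,b+.010)],p,w)
    print("cal",fit(s,mask,(230,v0,275,205),mod,[.482,-.032,.13]))
gray=im.mean(2); W=(147,112,194,165); P=cal(g=5)[:2]
mk=np.clip((gray-59)/(153-59),0,1); mk[mk<.2]=0
mod=lambda s,p,w:fill(s,[(q,.028,.028) for q in P],p,w)&fill(s,[(q,.04,.04) for q in P],p,w)
print(fit(s,mk,W,mod,[.583,.192,.08]))
E
python3 m2.py
```

```text
cal (array([ 0.48242956, -0.03223516,  0.15646171]), np.float64(0.12012027057706204))
cal (array([ 0.48168689, -0.03211378,  0.15596124]), np.float64(0.12147765604204003))
cal (array([ 0.48231655, -0.03225836,  0.15618046]), np.float64(0.11924752264046531))
cal (array([ 0.48169972, -0.03222427,  0.15736926]), np.float64(0.1209792206728656))
(array([0.58362227, 0.19203504, 0.07452177]), np.float64(0.05203477999158597))
```

```bash
cat > go.py <<'E'
import sys; from h import *
x,y,z,yaw=map(float,sys.argv[1:5]); st=r.get_state(); A=R.from_quat(st["eef_rot"])
T=R.from_euler("z",yaw)*R.from_matrix(np.diag([1.,-1,-1]))
print("shift cm",np.round(A.inv().apply(np.array([x,y,z])-st["tool_pos"])*100,2),"turn deg",np.round(np.degrees((A.inv()*T).as_rotvec()),2),"t",st["clock"],"F",np.round(st["contact_force"],1))
E
python3 go.py .482 -.032 .13 .157
```

```text
shift cm [ 44.96 -44.73  12.57] turn deg [-0.09  0.01  8.7 ] t 0.1 F [ 0.3 -0.1 -0.4]
```

>>> {"fn": "step_arm", "kwargs": {"steps": [[2,-2,0,0,0,0,-1],[3.9,-3.9,0,0,0,0,-1],[3.9,-3.9,0,0,0,0,-1],[3.9,-3.9,0,0,0,0,-1],[3.9,-3.9,0,0,0,0,-1],[3.9,-3.9,0,0,0,0,-1],[3.9,-3.9,0,0,0,0,-1],[3.9,-3.9,0,0,0,0,-1]], "force": 40}}

```text
clock: 1.1
tool_pos: [0.3806, -0.2256, 0.2556]
eef_rot: [0.988, 0.154, 0.0, -0.0]
contact_force: [0.4, 0.1, 0.2]
opening: 0.998
finger_force: 0.0
```

>>> {"fn": "step_arm", "kwargs": {"steps": [[3.9,-3.9,1,0,0,0,-1],[3.9,-3.9,3,0,0,0,-1],[3.9,-3.9,3,0,0,0,-1],[2,-2,3,0,0,0,-1],[0,0,2,0,0,4.4,-1],[0,0,0,0,0,4.3,-1],[0,0,0,0,0,0,-1]]}}

```text
clock: 1.98
tool_pos: [0.4686, -0.0554, 0.1356]
eef_rot: [0.997, 0.079, -0.0, 0.0]
contact_force: [-0.8, 0.7, 1.3]
opening: 0.996
finger_force: 0.0
```

```bash
python3 go.py .482 -.032 .06 .157
```

```text
shift cm [ 1.7  -2.1   7.56] turn deg [0.   0.05 0.06] t 1.975 F [-0.8  0.7  1.3]
```

>>> {"fn": "step_arm", "kwargs": {"steps": [[0.9,-1.1,2,0,0,0,-1],[0.8,-1,3,0,0,0,-1],[0,0,3,0,0,0,-1],[0,0,2,0,0,0,-1],[0,0,1,0,0,0,-1],[0,0,0.4,0,0,0,-1],[0,0,0,0,0,0,-1]]}}

```text
clock: 2.85
tool_pos: [0.4825, -0.0322, 0.0224]
eef_rot: [0.997, 0.078, 0.0, 0.0]
contact_force: [-0.9, -0.1, 0.8]
opening: 0.997
finger_force: 0.0
```

```bash
python3 go.py .482 -.032 .021 .157; python3 -c "
from h import *
snap('side','pics/s1.png');snap('top','pics/t1.png')
a=cv2.imread('pics/s1.png');b=cv2.imread('pics/t1.png')[90:220,190:340]
b=cv2.resize(b,None,fx=384/130,fy=384/130);cv2.imwrite('pics/v1.png',cv2.resize(np.hstack([a,b]),(800,324)))"
```

```text
shift cm [-0.05 -0.03  0.14] turn deg [ 0.01 -0.04  0.  ] t 2.85 F [-0.9 -0.1  0.8]
```

View pics/v1.png

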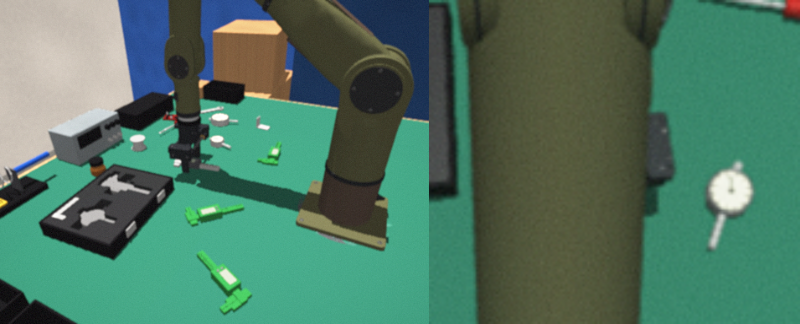

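The fingers straddle the steel caliper, visible at (185,160) in the side view; the arm hides it from the top camera. I'll close and lift.

>>> {"fn": "step_arm", "kwargs": {"steps": [[0,0,0.1,0,0,0,1],[0,0,0,0,0,0,1],[0,0,0,0,0,0,1],[0,0,0,0,0,0,1],[0,0,0,0,0,0,1],[0,0,0,0,0,0,1],[0,0,0,0,0,0,1]], "force": 40}}

```text
clock: 3.82
tool_pos: [0.4822, -0.0321, 0.021]
eef_rot: [0.997, 0.078, -0.0, 0.0]
contact_force: [-1.0, -0.3, -0.3]
opening: 0.38
finger_force: 40.0
```

>>> {"fn": "step_arm", "kwargs": {"steps": [[0,0,-1,0,0,0,1],[0,0,-2,0,0,0,1],[0,0,-2,0,0,0,1],[0,0,-2,0,0,0,1],[0,0,-1,0,0,0,1],[0,0,0,0,0,0,1]]}}

```text
clock: 4.58
tool_pos: [0.4825, -0.0322, 0.1016]
eef_rot: [0.997, 0.078, 0.001, 0.0]
contact_force: [0.4, -0.1, -1.9]
opening: 0.38
finger_force: 40.0
```

```bash
python3 go.py .583 .192 .11 .076; python3 -c "
from h import *
snap('side','pics/s2.png');crop('pics/s2.png','pics/v2.png',150,100,310,220,5)"
```

```text
shift cm [ 13.43 -20.57  -0.83] turn deg [ 0.01 -0.07  4.64] t 4.575 F [ 0.4 -0.1 -1.9]
```

View pics/v2.png

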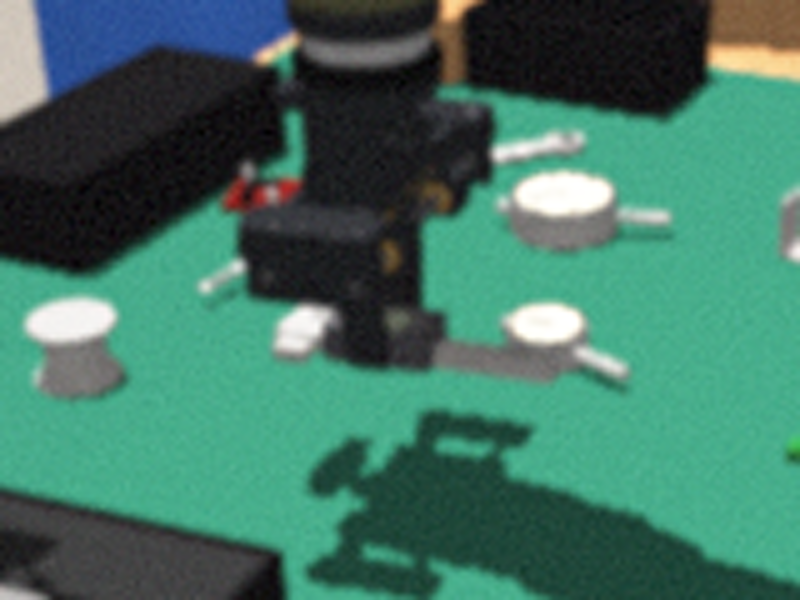

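The caliper is held level, gripped over its housing. Next I'll carry it to the tray.

>>> {"fn": "step_arm", "kwargs": {"steps": [[1,-1.5,-0.3,0,0,0,1],[2.2,-3.4,-0.5,0,0,0,1],[2.6,-4,0,0,0,0,1],[2.6,-4,0,0,0,0,1],[2.2,-3.4,0,0,0,0,1],[2,-3,0,0,0,0,1],[0.8,-1.2,0,0,0,4.6,1],[0,0,0,0,0,0,1]]}}

```text
clock: 5.62
tool_pos: [0.582, 0.1946, 0.1082]
eef_rot: [0.999, 0.041, -0.0, -0.001]
contact_force: [-0.3, -1.1, -3.2]
opening: 0.385
finger_force: 40.0
```

```bash
python3 go.py .583 .192 .06 .076; python3 -c "
from h import *
snap('side','pics/s3.png')
a=cv2.imread('pics/s3.png')[150:310,30:260];cv2.imwrite('pics/v3.png',cv2.resize(a,(800,556),interpolation=cv2.INTER_CUBIC))"
```

```text
shift cm [0.08 0.27 4.82] turn deg [-0.07  0.03  0.31] t 5.625 F [-0.3 -1.1 -3.2]
```

View pics/v3.png

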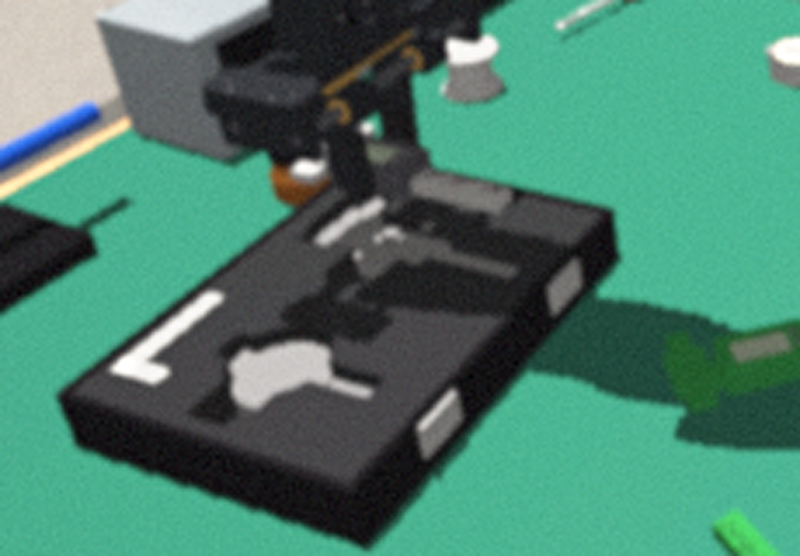

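The caliper hangs over its cutout. I'll lower it and watch the force.

>>> {"fn": "step_arm", "kwargs": {"steps": [[0.1,0.27,1,0,0,0.3,1],[0,0,1.8,0,0,0,1],[0,0,1.4,0,0,0,1],[0,0,0.6,0,0,0,1],[0,0,0.5,0,0,0,1],[0,0,0.4,0,0,0,1],[0,0,0,0,0,0,1]]}}

```text
clock: 6.55
tool_pos: [0.5837, 0.1887, 0.0519]
eef_rot: [0.999, 0.036, -0.0, 0.0]
contact_force: [0.1, 0.1, -1.6]
opening: 0.381
finger_force: 40.0
```

```bash
python3 go.py .583 .192 .037 .076
```

```text
shift cm [-0.05 -0.34  1.49] turn deg [ 0.    0.   -0.26] t 6.55 F [ 0.1  0.1 -1.6]
```

>>> {"fn": "step_arm", "kwargs": {"steps": [[0,-0.33,0,0,0,0,1],[0,0,0.2,0,0,0,1],[0,0,0.4,0,0,0,1],[0,0,0.3,0,0,0,1],[0,0,0,0,0,0,1]]}}

```text
clock: 7.18
tool_pos: [0.5838, 0.1925, 0.0434]
eef_rot: [0.999, 0.036, 0.0, -0.0]
contact_force: [-1.2, 1.1, 2.7]
opening: 0.382
finger_force: 40.0
```

```bash
python3 go.py .583 .192 .037 .076
```

```text
shift cm [-0.08  0.04  0.64] turn deg [-0.04 -0.05 -0.24] t 7.175 F [-1.2  1.1  2.7]
```

>>> {"fn": "step_arm", "kwargs": {"steps": [[0,0,0.3,0,0,0,1],[0,0,0.3,0,0,0,1],[0,0,0.2,0,0,0,1],[0,0,0,0,0,0,1],[0,0,0,0,0,0,1]]}}

```text
clock: 7.8
tool_pos: [0.5839, 0.1925, 0.037]
eef_rot: [0.999, 0.036, 0.001, -0.0]
contact_force: [-3.2, 0.1, 16.8]
opening: 0.38
finger_force: 40.0
```

The force rises to about 17 N at exactly the predicted home height. I'll relieve it and release.

>>> {"fn": "step_arm", "kwargs": {"steps": [[0,0,-0.15,0,0,0,1],[0,0,0,0,0,0,-0.23],[0,0,0,0,0,0,-0.23],[0,0,0,0,0,0,-0.23],[0,0,0,0,0,0,-0.23],[0,0,-1.5,0,0,0,-0.23],[0,0,-3,0,0,0,-0.23],[0,0,-4,0,0,0,-0.23]]}}

```text
clock: 8.8
tool_pos: [0.5831, 0.1918, 0.1227]
eef_rot: [0.999, 0.036, -0.0, 0.0]
contact_force: [0.5, 1.3, 0.5]
opening: 0.614
finger_force: 0.0
```

>>> {"fn": "step_arm", "kwargs": {"steps": [[0,0,-2,0,0,0,-1],[-1,3,0,0,0,0,-1],[-1,5,0,0,0,4,-1],[-1,5,0,0,0,4,-1],[-1,5,0,0,0,4,-1],[0,5,0,0,0,4,-1],[0,5,0,0,0,4,-1],[0,0,0,0,0,0,-1]]}}

```text
clock: 9.8
tool_pos: [0.5277, -0.0927, 0.1427]
eef_rot: [0.99, -0.143, 0.0, 0.002]
contact_force: [0.8, -0.1, 0.1]
opening: 1.001
finger_force: 0.0
```

```bash
python3 go.py .472 -.2023 .06 -.306; python3 -c "
from h import *
snap('side','pics/s4.png');snap('top','pics/t4.png')
a=cv2.imread('pics/s4.png')[190:310,30:190];b=cv2.imread('pics/t4.png')[85:180,85:212]
a=cv2.resize(a,(400,300),interpolation=cv2.INTER_CUBIC);b=cv2.resize(b,(400,300),interpolation=cv2.INTER_CUBIC);cv2.imwrite('pics/v4.png',np.hstack([a,b]))"
```

```text
shift cm [-2.25 12.06  8.31] turn deg [ 0.2  -0.08  1.11] t 9.8 F [ 0.8 -0.1  0.1]
```

View pics/v4.png

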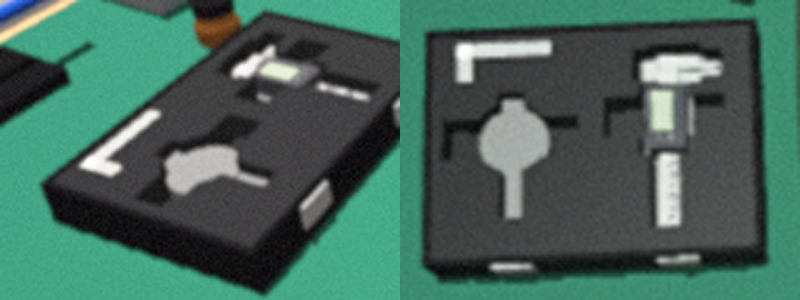

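The caliper sits sunk and aligned in its cutout, at (665,120) in the top crop. On to the small gauge.

>>> {"fn": "step_arm", "kwargs": {"steps": [[-0.4,2,0,0,0,1.1,-1],[-0.8,4,1,0,0,0,-1],[-0.8,4,2,0,0,0,-1],[-0.3,2,3,0,0,0,-1],[0,0,1.5,0,0,0,-1],[0,0,0,0,0,0,-1],[0,0,0,0,0,0,-1]]}}

```text
clock: 10.78
tool_pos: [0.4732, -0.1938, 0.0671]
eef_rot: [0.989, -0.147, 0.001, -0.0]
contact_force: [-0.7, -0.0, 0.8]
opening: 0.998
finger_force: 0.0
```

```bash
python3 go.py .472 -.2023 .021 -.306
```

```text
shift cm [0.13 0.85 4.61] turn deg [-0.05 -0.08  0.67] t 10.775 F [-0.7 -0.   0.8]
```

>>> {"fn": "step_arm", "kwargs": {"steps": [[0.13,0.85,0,0,0,0.6,-1],[0,0,1.5,0,0,0,-1],[0,0,1.6,0,0,0,-1],[0,0,1,0,0,0,-1],[0,0,0.5,0,0,0,-1],[0,0,0,0,0,0,-1]]}}

```text
clock: 11.52
tool_pos: [0.4705, -0.2035, 0.02]
eef_rot: [0.988, -0.153, -0.0, -0.0]
contact_force: [-0.1, 0.3, -0.3]
opening: 1.002
finger_force: 0.0
```

```bash
python3 go.py .472 -.2023 .021 -.306
```

```text
shift cm [ 0.1  -0.16 -0.1 ] turn deg [-0.    0.04 -0.07] t 11.525 F [-0.1  0.3 -0.3]
```

>>> {"fn": "step_arm", "kwargs": {"steps": [[0,0,0,0,0,0,1],[0,0,0,0,0,0,1],[0,0,0,0,0,0,1],[0,0,0,0,0,0,1],[0,0,0,0,0,0,1],[0,0,-1,0,0,0,1],[0,0,-3,0,0,0,1],[0,0,0,0,0,0,1]]}}

```text
clock: 12.52
tool_pos: [0.4717, -0.2043, 0.0622]
eef_rot: [0.988, -0.153, 0.002, 0.0]
contact_force: [0.2, 0.9, -2.4]
opening: 0.584
finger_force: 40.0
```

```bash
python3 go.py .558 .322 .13 .075; python3 -c "
from h import *
snap('side','pics/s5.png');snap('top','pics/t5.png')
a=cv2.imread('pics/s5.png')[110:200,200:320];b=cv2.imread('pics/t5.png')[115:205,260:380]
cv2.imwrite('pics/v5.png',cv2.resize(np.hstack([a,b]),(800,300),interpolation=cv2.INTER_CUBIC))"
```

```text
shift cm [ -7.69 -52.76  -6.83] turn deg [  0.06  -0.19 -21.92] t 12.525 F [ 0.2  0.9 -2.4]
```

View pics/v5.png

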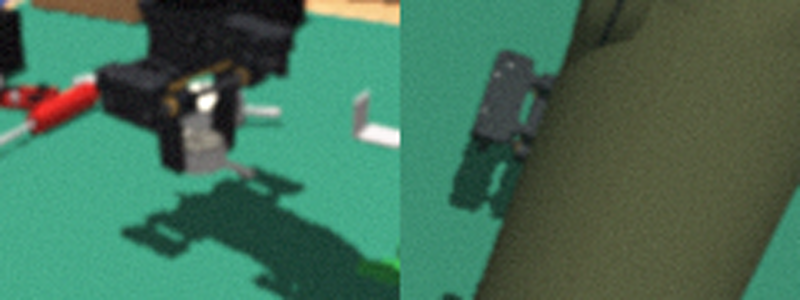

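The small gauge is held with its dial up and gripped at 51 mm. I'll lift, turn and carry it.

>>> {"fn": "step_arm", "kwargs": {"steps": [[0,0,-1.5,0,0,-5.5,1],[0,0,-2.5,0,0,-5.5,1],[0,0,-2.5,0,0,-5.5,1],[0,0,-0.5,0,0,-5.4,1],[0.5,-2,0,0,0,0,1],[1,-4,0,0,0,0,1],[1.2,-5,0,0,0,0,1],[1.2,-5,0,0,0,0,1]]}}

```text
clock: 13.62
tool_pos: [0.4973, -0.0399, 0.1295]
eef_rot: [0.999, 0.037, -0.001, -0.0]
contact_force: [0.8, -0.1, -1.3]
opening: 0.58
finger_force: 40.0
```

>>> {"fn": "step_arm", "kwargs": {"steps": [[1.2,-5,0,0,0,0,1],[1.2,-5,0,0,0,0,1],[1.2,-5,0,0,0,0,1],[1.2,-5,0,0,0,0,1],[1.2,-5,0,0,0,0,1],[1.2,-5,0,0,0,0,1],[0.6,-3,0,0,0,0,1],[0,0,0,0,0,0,1]]}}

```text
clock: 14.62
tool_pos: [0.5493, 0.2975, 0.1289]
eef_rot: [0.999, 0.04, -0.001, -0.001]
contact_force: [-0.9, -1.1, -1.6]
opening: 0.583
finger_force: 40.0
```

>>> {"fn": "step_arm", "kwargs": {"steps": [[0,0,0,0,0,0,1]]}}

```text
clock: 14.75
tool_pos: [0.5501, 0.2919, 0.1294]
eef_rot: [0.999, 0.037, -0.001, 0.001]
contact_force: [0.8, -0.7, -1.8]
opening: 0.579
finger_force: 40.0
```

```bash
python3 go.py .558 .322 .051 .075
```

```text
shift cm [ 1.02 -2.96  7.83] turn deg [ 0.14  0.12 -0.06] t 14.75 F [ 0.8 -0.7 -1.8]
```

>>> {"fn": "step_arm", "kwargs": {"steps": [[0.5,-1.5,1,0,0,0,1],[0.5,-1.4,2,0,0,0,1],[0,0,2,0,0,0,1],[0,0,0.5,0,0,0,1],[0,0,0,0,0,0,1],[0,0,0,0,0,0,1]]}}

```text
clock: 15.5
tool_pos: [0.5592, 0.323, 0.0762]
eef_rot: [0.999, 0.037, 0.001, -0.0]
contact_force: [1.4, -0.0, -1.6]
opening: 0.576
finger_force: 40.0
```

```bash
python3 go.py .558 .322 .051 .075; python3 -c "
from h import *
snap('side','pics/s6.png')
a=cv2.imread('pics/s6.png')[180:310,30:210];cv2.imwrite('pics/v6.png',cv2.resize(a,(760,549),interpolation=cv2.INTER_CUBIC))"
```

```text
shift cm [-0.13  0.09  2.52] turn deg [-0.01 -0.07 -0.05] t 15.5 F [ 1.4 -0.  -1.6]
```

View pics/v6.png

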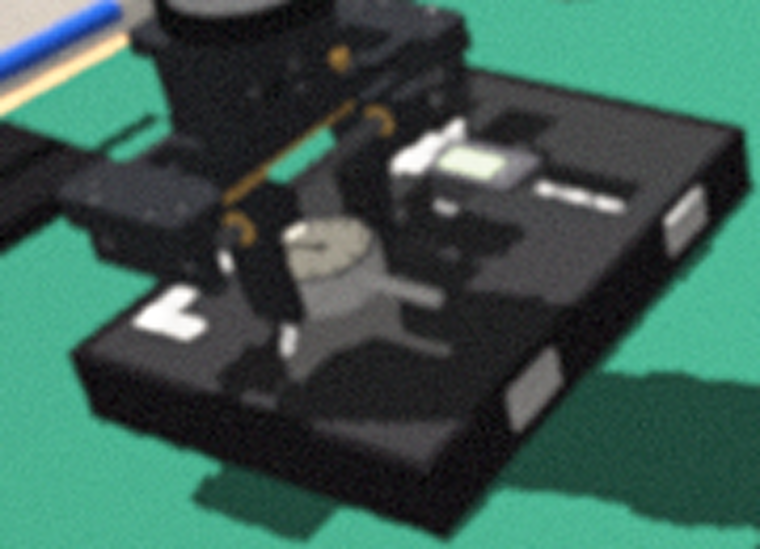

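The gauge hangs over its cutout with the stem parallel to the slot. I'll lower it.

>>> {"fn": "step_arm", "kwargs": {"steps": [[-0.13,0.1,0.5,0,0,0,1],[0,0,0.8,0,0,0,1],[0,0,0.7,0,0,0,1],[0,0,0.5,0,0,0,1],[0,0,0,0,0,0,1]]}}

```text
clock: 16.18
tool_pos: [0.557, 0.3221, 0.0498]
eef_rot: [0.999, 0.037, -0.0, 0.0]
contact_force: [-0.6, 0.0, -3.2]
opening: 0.581
finger_force: 40.0
```

>>> {"fn": "step_arm", "kwargs": {"steps": [[0,0,0.3,0,0,0,1],[0,0,0.3,0,0,0,1],[0,0,0.3,0,0,0,1],[0,0,0.3,0,0,0,1],[0,0,0,0,0,0,1]]}}

```text
clock: 16.8
tool_pos: [0.5577, 0.3224, 0.0392]
eef_rot: [0.999, 0.037, 0.0, -0.0]
contact_force: [-1.6, -0.7, 6.0]
opening: 0.58
finger_force: 40.0
```

>>> {"fn": "step_arm", "kwargs": {"steps": [[0,0,0.2,0,0,0,1],[0,0,0.2,0,0,0,1],[0,0,0.1,0,0,0,1],[0,0,0,0,0,0,1]]}}

```text
clock: 17.3
tool_pos: [0.5577, 0.3225, 0.0366]
eef_rot: [0.999, 0.037, 0.0, -0.0]
contact_force: [-6.5, -2.3, 21.7]
opening: 0.581
finger_force: 40.0
```

The force stops hard at 22 N at z 0.0366, and home was predicted at 0.036. I'll relieve it, release and retreat.

>>> {"fn": "step_arm", "kwargs": {"steps": [[0,0,-0.2,0,0,0,1],[0,0,0,0,0,0,-0.64],[0,0,0,0,0,0,-0.64],[0,0,0,0,0,0,-0.64],[0,0,0,0,0,0,-0.64],[0,0,-1.5,0,0,0,-0.64],[0,0,-3,0,0,0,-0.64],[0,0,-4,0,0,0,-0.64]]}}

```text
clock: 18.3
tool_pos: [0.557, 0.3221, 0.1216]
eef_rot: [0.999, 0.037, -0.0, 0.0]
contact_force: [0.5, 0.9, 0.2]
opening: 0.816
finger_force: 0.0
```

>>> {"fn": "step_arm", "kwargs": {"steps": [[0,0,-4,0,0,0,-0.64],[0,4,0,0,0,0,-0.64],[-1,5,0,0,0,0,-0.64],[-1,5,0,0,0,0,-0.64],[0,5,0,0,0,0,-0.64],[0,5,0,0,0,0,-0.64],[0,5,0,0,0,0,-0.64],[0,4,0,0,0,0,-0.64]]}}

```text
clock: 19.3
tool_pos: [0.5624, -0.011, 0.1617]
eef_rot: [0.999, 0.037, 0.001, 0.001]
contact_force: [1.1, -0.2, 0.3]
opening: 0.82
finger_force: 0.0
```

```bash
python3 go.py .55 0 .15 0; python3 -c "
from h import *
snap('side','pics/s7.png');snap('top','pics/t7.png')
a=cv2.imread('pics/s7.png')[190:310,30:190];b=cv2.imread('pics/t7.png')[85:180,85:212]
a=cv2.resize(a,(400,300),interpolation=cv2.INTER_CUBIC);b=cv2.resize(b,(400,300),interpolation=cv2.INTER_CUBIC);cv2.imwrite('pics/v7.png',np.hstack([a,b]))"
```

```text
shift cm [-1.16 -1.19  1.16] turn deg [ 0.06 -0.09  4.18] t 19.3 F [ 1.1 -0.2  0.3]
```

View pics/v7.png

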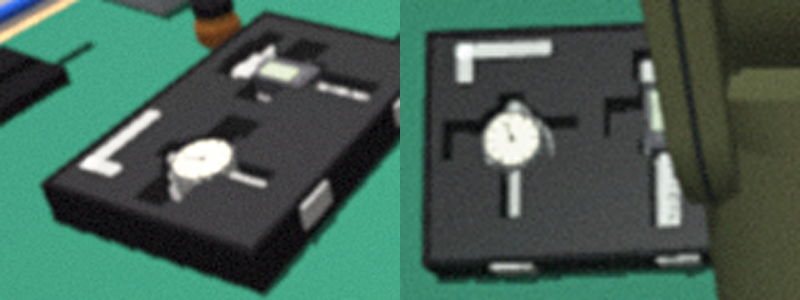

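Both parts lie sunk, level and aligned in their cutouts, and each met its hard stop at the predicted home height. Handing in.

```bash
python3 -c "
from h import *
print(r.finish_job())"
```

```text
the job is handed in; nothing more can be done
None
```

I put the caliper and the small dial gauge in their matching cutouts, face up, pressed both down to the stop and released them. The job was handed in at about 19 s of the 58 s allowed, and no verdict came back.

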